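# Lock the reel spindle with a linch pin

## Robot

A 7-joint arm with a two-finger parallel gripper is mounted at the origin on the work surface; the furniture and walls round the work are solid. World frame = base frame: x ahead of the robot, y to its left, z up, the work surface at z = 0. Lengths are in m, angles in degrees, forces in N, time in s.
With the tool pointing down it reaches from about 0.4 to 0.85 m from the base axis. Payload 10.4 kg.
Tool frame: the origin (TCP) lies at the very end of the fingers, on their centre line; the grasp point (between the pads) lies bot.grip_depth behind it (bot.grip_depth is the distance from the TCP to the grasp point, in m); z points along the fingers, y is the line along which they close (so a half turn about z gives the same grasp; the last joint's range is limited). The gripper opens to 85 mm and grips with 20 to 120 N. Pads are 22 mm wide; open, the fingers measure 114 mm over their backs; the gripper's body (76 mm by 85 mm) begins 54 mm behind the grasp point. The pads swing forward as they close: fully open they stand 13 mm farther back than shut.
Start: joints at [-1.295, 19.034, -3.707, 83.658, 1.238, 77.344, -5.071], TCP at [0.625, 0, 0.231] pointing down, gripper open.
Joint ranges: [-148.97, 148.97], [-28.65, 121.19], [-84.17, 76.75], [9.2, 138.47], [-72.65, 252.65], [3.7, 117.97], [-149.18, 149.18]. Speed limits (degrees/s): [127.2, 127.2, 159.86, 159.86, 180, 180, 180].

## Interface

Orientations are given as a 3x3 rotation matrix whose columns are the frame's x, y, z axes.
In Python, from workcell import bot gives the robot as it stands.
- The arm moves only by the shell command python3 -m handwheel 'ROWS' [FORCE]. ROWS is JSON, a list that holds one entry, the list of rows, each a list of 5 numbers: the finger opening in m, from 0 to 0.0854, then the shift along the world's x, y, z in m, then the turn about the world's z in degrees. A call has 1 to 10 rows; each row shifts and turns the commanded pose from where the row before left it; what a row does not reach is not made up. A row lasts 1/12 s, in which the tool goes at most 41.7 mm and 7.16 degrees, less where a joint would pass 70% of its speed; a pose out of reach is approached as far as the arm can. A call is refused whole if a number of a shift passes 0.0417 or a number of a turn 7.16, either way. A call with a gripper value outside its range is refused whole. The fingers move at their own pace and stop on an object; FORCE is the grip in N (left out, the last holds). Time passes only in rows, so rows that do not move let the fingers close. It gives the time, the measured TCP pose, the force, the opening and the grip force at its end, in the units of the state.
- bot.read_state(): the state, without advancing time (a new reading comes with each control period).
- bot.capture(name): name is "scene" or "side" or "wrist"; returns a dict with "color" (384x512x3 uint8, red, green, blue), "fx", "fy", "cx", "cy" (pixels), "cam_to_world" (4x4, takes a point from camera to world coordinates). Camera axes: x right, y up, looking along -z (the intrinsics and any distortion apply to the point x, -y, -z); pixel columns grow to the right and rows downward; lengths in m; the calibration is good to about 2 mm. A picture is of the moment at which its call begins. There is no depth.
- bot.finish_job(): hands the job in; it is judged then, once.
Trained networks look in a picture, given as the dict that the camera call returned (one of the last four; its "shot" number tells which), for a name from the list of things; names that differ only in an ending like _2 or _b are one class to them, and where a whole thing is asked for, a point or a joint stands for the part that bears it (a point fixed in the world has none). Each returns a list of dicts, best first, with "score" (0 to 1); they miss things now and then, are a little off and sometimes report something else, mostly with a low value. They report only what shows in the picture. A call takes as long as a camera call.
- bot.recognise(thing, picture): "position" ([x, y, z] in m, in world coordinates, good to about 4 mm: the middle of the surface that is visible of it).
- bot.trace(thing, picture): "mask" (384x512 bool, what is visible of it).
- bot.pinpoint(thing, picture): "position" ([x, y, z] in m, in world coordinates, good to about 4 mm: a listed point, or the origin of a listed thing).
The state is a dict: "time": time; "qpos": joint angles; "dq": joint speeds; "tau": joint torques, N m; "tool_pos": TCP position; "tool_rot": TCP orientation; "wrist_force": force on the tool from outside, world axes, zero at the start; "moment": the same for the moment, N m; "grip_width": finger opening in m; "grip_force": force on a finger pad.
Only numpy, scipy, OpenCV 4.12 (cv2) and the standard library are available. Lean on these libraries where they do the work, as an engineer would, in place of code of your own. Each camera call takes 0.05 s, during which the arm holds its last target. There are 200 camera calls.

## Task

Lock the reel on its stand: take the red-headed linch pin out of the wooden block and push it down through the cross hole in the flat end of the spindle until its shoulder sits on the flat, loop still open and facing the spindle's free end; then swing its sprung loop down over the spindle end until it hangs closed round the spindle. Feel for the hole with a light touch, never pressing the pin on the spindle hard (40 N at most), and leave the other things on the bench where they are.

Things in the scene. Friction and masses are not known exactly. Their poses are not given: they have to be found in the camera images.
- pin_grip (a point): Centre of the linch pin's red head, a block 16 mm (x) by 14 mm (y) by 24 mm high; grasp it across the 14 mm. Axes are the pin's: z up along the pin, +x the side on which the loop is hinged. Seating face of the shoulder 22 mm below this point, tip of the shank 58 mm below it. Loop's hinge axis: along y, through the point 8 mm in +x and 17 mm below. The pin weighs about 0.12 kg.
- pin: The steel linch pin. Origin: centre of the seating face under its 18 mm round, 10 mm thick shoulder; axes as pin_grip. Shank below: 8 mm round, 36 mm long, tapered tip. It starts upright in a hole of the wooden block, shoulder on the block's top, loop open.
- pin_block: Fixed wooden block 50 x 90 x 46 mm high with two 9.5 mm holes; the pin stands in one. Origin: centre of its underside.
- loop (a joint): Angle of the brass wire loop about its hinge on the pin, rad: 0 = closed, hanging straight down along the shank; 1.57 = level, sticking out in pin +x; at most 2.0. The hinge is stiff: the loop stays where it is left, about 0.6 N at the tab moves it.
- loop_tab (a point): Centre of the yellow 12 mm ball on the loop's tab, 38.7 mm from the hinge axis: x +32, z -21.8 mm from the hinge when closed, x +21.8, z +32 mm when level (the tab then points up). The loop is a U of 4 mm wire, 26 mm clear inside, cross bar 21.8 mm from the hinge. Pinch the ball across pin y and lead it round the arc about the hinge: it swivels between the fingers.
- hole_mark (a point): Point fixed on the reel stand: on the spindle's centre line, level with its flat top, 92 mm above the bench; +x along the spindle to its free end, z up. The spindle may be clamped farther in or out, so the hole's centre lies anywhere from 3 to 22 mm from this point in +x: not measured, find it by feel. Its y and height are true. The reel ends 33 mm behind (-x).
- reel_stand: Blue reel stand, fixed, with reel and level spindle. Origin on the bench, 39.5 mm behind hole_mark; same axes. Spindle's flat end: 20 mm wide, 14 mm thick, full round nose 24 mm beyond the hole. Cross hole 9 mm, vertical. The loop is sprung: its bar stretches about 2 mm (2.5 N/mm) to ride over the nose, 3 to 6 N at the ball, then snaps under. Flat starts 17 mm behind the hole; bar behind it 20 mm round.
- motor_can: Bystander: grey-white metal motor can, 62 mm wide, 60 mm high. Origin at its underside.
- stator: Bystander: stator ring with copper-coloured coils, 58 mm wide, 23 mm high.
- cap: Bystander: white metal end cap, 58 mm wide, 16 mm high.
- driver_red: Bystander: screwdriver with a red handle, 148 mm long, lying on the bench.
- rotor: Bystander: motor rotor lying on the bench, 41 mm core on a 115 mm shaft.

How it is judged (in metres and radians):
On the way:
1. the pin is through the cross hole, shoulder on the flat, with its loop still open (z of pin_grip in the frame of hole_mark between 0.0195 and 0.0245 m and x of pin_grip in the frame of hole_mark between -0.001 and 0.026 m and y of pin_grip in the frame of hole_mark between -0.004 and 0.004 m and angle between pin_grip's own z axis and vertical below 0.2 rad and value of joint loop above 1 rad), for 0.2 s.
At the end, for the whole second after the job is handed in: The pin stands upright (within 0.2 rad) in the spindle's cross hole with its shoulder down on the flat (within 2.5 mm), its loop closed round the spindle end (loop angle under 0.5 rad), at rest (z of pin_grip in the frame of hole_mark between 0.0195 and 0.0245 m and x of pin_grip in the frame of hole_mark between -0.001 and 0.026 m and y of pin_grip in the frame of hole_mark between -0.004 and 0.004 m and angle between pin_grip's own z axis and vertical below 0.2 rad and value of joint loop below 0.5 rad and linear speed of pin below 0.02 m/s); the robot touches nothing.
It fails at once if the pin is pressed on the reel stand or its spindle with more than 40 N (contact force between pin and reel_stand above 40 N).
It fails at once if a bystander is shifted by more than 20 mm (distance of any of motor_can, stator, cap, driver_red, rotor from where it was at the start of the episode above 0.02 m).
It also fails if it takes over 72 s, if anything falls off the work surface, if the arm or the gripper's body presses on something with over 40 N, if the wrist force passes 120 N, or if a joint passes its speed limit or range.

## Working session

There is one attempt and no reset: what is moved stays moved. The work goes in short steps, Python scripts to look and compute and a shell command to move; the robot and the scene stay as the last step left them, time stands still between calls to the robot, and variables do not carry over. Pictures are saved under pics/ and viewed, at most 10 in all, crops included, and the job is handed in when it is done.

```bash
mkdir -p pics
cat > h.py <<'E'
from workcell import bot
import numpy as np, cv2
def look(cam,name=None,pts=()):
    im=bot.capture(cam)
    if name: cv2.imwrite('pics/'+name,cv2.cvtColor(im['color'],cv2.COLOR_RGB2BGR))
    return im
def st():
    s=bot.read_state()
    print('t',round(s['time'],2),'tcp',np.round(s['tool_pos'],4),'F',np.round(s['wrist_force'],1),'w',round(s['grip_width'],4),'gf',np.round(s['grip_force'],1)); return s
E
python3 - <<'E'
from h import *
s=st(); print(np.round(s['tool_rot'],3),bot.grip_depth)
ims={c:look(c,c+'0.png') for c in('scene','side')}
for c,im in ims.items():
    for n in['pin_grip','pin','loop_tab','hole_mark','reel_stand','pin_block']:
        print(c,n,[(np.round(r['position'],4),round(r['score'],2)) for r in bot.pinpoint(n,im)[:2]])
a=np.hstack([cv2.imread('pics/scene0.png'),cv2.imread('pics/side0.png')]);cv2.imwrite('pics/both0.png',cv2.resize(a,(800,300)))
E
```

```text
t 0.0 tcp [ 0.6246 -0.      0.2305] F [0.1 0.3 0.4] w 0.0854 gf 0.0
[[-0.     1.    -0.001]
 [ 1.     0.    -0.   ]
 [-0.    -0.001 -1.   ]] 0.0187
scene pin_grip [(array([ 0.5173, -0.345 ,  0.0654]), 0.69), (array([ 3.900e-01, -2.011e-01,  3.000e-04]), 0.46)]
scene pin [(array([ 0.5127, -0.3464,  0.0436]), 0.6), (array([ 0.6973, -0.4377,  0.0009]), 0.31)]
scene loop_tab [(array([ 0.5392, -0.3531,  0.0844]), 0.58)]
scene hole_mark [(array([ 0.6143, -0.3031,  0.0882]), 0.96)]
scene reel_stand [(array([ 0.6454, -0.2919, -0.0033]), 0.78)]
scene pin_block [(array([ 0.509 , -0.3669,  0.    ]), 0.66)]
side pin_grip [(array([ 4.153e-01, -5.590e-01,  1.000e-04]), 0.56), (array([ 0.5151, -0.343 ,  0.0655]), 0.46)]
side pin [(array([ 0.511 , -0.3483,  0.0452]), 0.69), (array([ 0.6973, -0.4381,  0.0031]), 0.68)]
side loop_tab [(array([ 0.6956, -0.4381,  0.0025]), 0.66), (array([ 0.5359, -0.3516,  0.0866]), 0.4)]
side hole_mark [(array([ 0.6117, -0.3073,  0.0917]), 0.92)]
side reel_stand [(array([ 0.6501, -0.2961, -0.0018]), 0.93)]
side pin_block [(array([ 0.5093, -0.3657,  0.0023]), 0.87)]
```

View pics/both0.png

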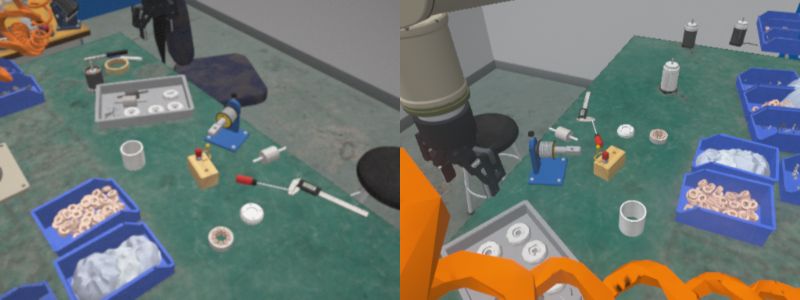

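The scene shows the block with the red-headed pin at about (203,165), the blue stand with its spindle pointing towards the block at (228,125), and the bystanders clear of both. The network points agree with this: the pin's +x is at about -20° and the spindle's +x at about -163°. I'll move over the area now for a closer look with the wrist camera.

```bash
python3 -m handwheel '[[[0.0854,-0.007,-0.033,0.004,7],[0.0854,-0.007,-0.033,0.004,7],[0.0854,-0.007,-0.033,0.004,7],[0.0854,-0.007,-0.033,0.004,7],[0.0854,-0.007,-0.033,0.004,7],[0.0854,-0.007,-0.033,0.004,7],[0.0854,-0.007,-0.033,0.004,7],[0.0854,-0.007,-0.033,0.004,7],[0.06,-0.007,-0.033,0.004,7],[0.05,-0.007,-0.033,0.004,7]]]' 40
python3 -m handwheel '[[[0.05,0,0,0,0],[0.05,0,0,0,0],[0.05,0,0,0,0]]]'
python3 - <<'E'
from h import *
s=st(); print(np.round(s['tool_rot'],3))
for c in('wrist','scene','side'):
    im=look(c,c+'1.png')
    for n in['pin_grip','pin','loop_tab','hole_mark','reel_stand','pin_block']:
        print(c,n,[(np.round(r['position'],4),round(r['score'],2)) for r in bot.pinpoint(n,im)[:2]])
    if c=='wrist': print(im['cam_to_world'].round(3))
E
```

```text
time: 1.53
tool_pos: [0.5544, -0.3315, 0.2717]
tool_rot: [[-0.942, 0.336, 0.0], [0.336, 0.942, -0.0], [-0.0, 0.0, -1.0]]
wrist_force: [0.4, 0.7, -0.8]
grip_width: 0.0641
grip_force: 0.0
time: 1.78
tool_pos: [0.5552, -0.3294, 0.2711]
tool_rot: [[-0.939, 0.343, 0.0], [0.343, 0.939, 0.001], [0.0, 0.001, -1.0]]
wrist_force: [0.1, 1.0, 0.2]
grip_width: 0.0498
grip_force: 0.0
t 1.78 tcp [ 0.5552 -0.3294  0.2711] F [0.1 1.  0.2] w 0.0498 gf 0.0
[[-0.939  0.343  0.   ]
 [ 0.343  0.939  0.001]
 [ 0.     0.001 -1.   ]]
wrist pin_grip [(array([ 0.5164, -0.3473,  0.0684]), 0.79), (array([ 0.612 , -0.5042,  0.0019]), 0.54)]
wrist pin [(array([ 0.517 , -0.3478,  0.0458]), 0.92)]
wrist loop_tab [(array([ 0.5395, -0.3557,  0.0847]), 0.65)]
wrist hole_mark [(array([ 0.5081, -0.3701,  0.0016]), 0.33)]
wrist reel_stand [(array([ 0.6488, -0.2944,  0.0017]), 0.71)]
wrist pin_block [(array([ 0.5112, -0.3723, -0.0009]), 0.94)]
[[ 0.344 -0.887 -0.309  0.476]
 [ 0.939  0.325  0.113 -0.3  ]
 [ 0.    -0.328  0.945  0.415]
 [ 0.     0.     0.     1.   ]]
scene pin_grip [(array([ 0.5161, -0.3445,  0.0678]), 0.59
[... 199 characters left out ...]
085 ]), 0.55)]
scene hole_mark [(array([ 0.6096, -0.3038,  0.0874]), 0.96)]
scene reel_stand [(array([ 0.6472, -0.2914,  0.    ]), 0.58)]
scene pin_block [(array([ 0.5166, -0.3466,  0.068 ]), 0.69), (array([ 0.5088, -0.37  ,  0.0014]), 0.6)]
side pin_grip [(array([ 0.5151, -0.3468,  0.0673]), 0.72)]
side pin [(array([ 0.511 , -0.3504,  0.0452]), 0.67)]
side loop_tab [(array([ 0.5389, -0.3532,  0.0878]), 0.65), (array([ 0.5222, -0.5497,  0.0023]), 0.32)]
side hole_mark [(array([ 0.6125, -0.3084,  0.0913]), 0.94), (array([ 0.5106, -0.3498,  0.0478]), 0.43)]
side reel_stand [(array([ 6.527e-01, -2.948e-01, -6.000e-04]), 0.93)]
side pin_block [(array([ 5.100e-01, -3.703e-01,  5.000e-04]), 0.62)]
```

View pics/wrist1.png

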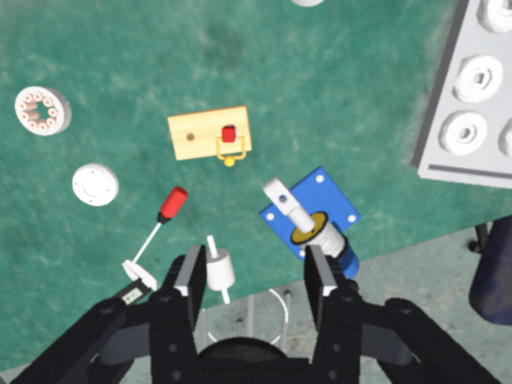

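The wrist view shows the pin head at (229,133) and the tab ball at (229,162). The spindle's flat end has its nose at about (270,185), and the dark cross hole shows at about (283,198). Next I'll project these onto their known heights.

```bash
cat >> h.py <<'E'
def ray(im,uv,z):
    T=im['cam_to_world']; d=T[:3,:3]@np.array([(uv[0]-im['cx'])/im['fx'],-(uv[1]-im['cy'])/im['fy'],-1]); o=T[:3,3]
    return o+d*(z-o[2])/d[2]
def proj(im,P):
    T=im['cam_to_world']; p=T[:3,:3].T@(np.asarray(P)-T[:3,3]); return np.array([im['cx']-im['fx']*p[0]/p[2],im['cy']+im['fy']*p[1]/p[2]])
E
python3 - <<'E'
from h import *
im=look('wrist','wrist2.png'); print({k:im[k] for k in im if k not in('color','cam_to_world')})
c=im['color']; hsv=cv2.cvtColor(c,cv2.COLOR_RGB2HSV)
red=((hsv[...,0]<8)|(hsv[...,0]>172))&(hsv[...,1]>150); red[:100]=0;red[150:]=0;red[:,:210]=0;red[:,260:]=0
v,u=np.nonzero(red); print('red n',len(u),u.mean(),v.mean(),ray(im,(u.mean(),v.mean()),.078).round(4))
for n in('loop_tab',):
    y=(hsv[...,0]>22)&(hsv[...,0]<32)&(hsv[...,1]>200); y[:150]=0;y[175:]=0;y[:,:210]=0;y[:,260:]=0
    v,u=np.nonzero(y); print('yel',len(u),u.mean(),v.mean(),ray(im,(u.mean(),v.mean()),.085).round(4))
# top-down metric rectified patch of spindle plane z=.092
ppm=4; X0,Y0=.64,-.35   # rows: -x , cols: +y ; 
src=np.float32([proj(im,(x,y,.092)) for x,y in((.64,-.35),(.64,-.27),(.54,-.27),(.54,-.35))])
H=cv2.getPerspectiveTransform(src,np.float32([(0,600),(480,600),(480,0),(0,0)])) # 6 px/mm; row0=x .54
w=cv2.warpPerspective(c,H,(480,600),flags=cv2.INTER_CUBIC)
cv2.imwrite('pics/rect.png',cv2.cvtColor(w,cv2.COLOR_RGB2BGR))
E
```

```text
{'fx': 311.5045148941489, 'fy': 311.5045148941489, 'cx': 254.96731554778472, 'cy': 192.940487267533, 'shot': 6}
red n 178 228.75280898876406 133.98876404494382 [ 0.5132 -0.345   0.078 ]
yel 0 nan nan [nan nan nan]<stdin>:8: RuntimeWarning: Mean of empty slice.
  ret = ret.dtype.type(ret / rcount)
```

View pics/rect.png

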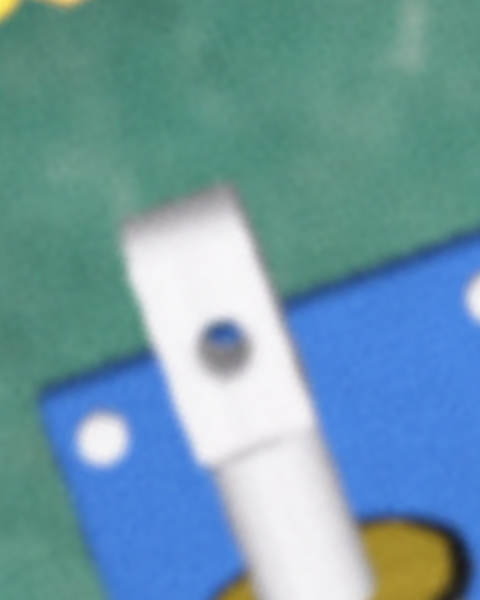

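In the rectified view at 6 px/mm, the flat is 20.0 mm wide, its axis is at -163°, and the hole centre is at (224,348). That puts the hole at about (0.598, -0.313), 15 mm from the mark, which is in range. Next I'll descend on the pin.

```bash
python3 -m handwheel '[[[0.045,-0.004,-0.0017,-0.016,0],[0.045,-0.004,-0.0017,-0.016,0],[0.045,-0.004,-0.0017,-0.016,0],[0.045,-0.004,-0.0017,-0.016,0],[0.045,-0.004,-0.0017,-0.016,0],[0.045,-0.004,-0.0017,-0.016,0],[0.045,-0.004,-0.0017,-0.016,0],[0.045,-0.004,-0.0017,-0.016,0],[0.045,-0.004,-0.0017,-0.016,0],[0.045,-0.004,-0.0017,-0.016,0]]]'
python3 -m handwheel '[[[0.045,0,0,0,0],[0.045,0,0,0,0],[0.045,0,0,0,0]]]'
python3 - <<'E'
from h import *
s=st()
im=look('wrist','wrist3.png')
for n in['pin_grip','loop_tab']:
    print(n,[(np.round(r['position'],4),round(r['score'],2)) for r in bot.pinpoint(n,im)[:2]])
print(proj(im,s['tool_pos']), proj(im,s['tool_pos']-[0,0,.04]))
E
```

```text
time: 3.72
tool_pos: [0.5148, -0.3471, 0.1106]
tool_rot: [[-0.94, 0.342, 0.0], [0.342, 0.94, 0.0], [-0.0, 0.0, -1.0]]
wrist_force: [0.0, -0.4, -1.1]
grip_width: 0.0448
grip_force: 0.0
time: 3.97
tool_pos: [0.5158, -0.347, 0.1124]
tool_rot: [[-0.94, 0.342, 0.001], [0.342, 0.94, -0.0], [-0.001, 0.0, -1.0]]
wrist_force: [0.4, -0.4, 0.5]
grip_width: 0.0451
grip_force: 0.0
t 3.97 tcp [ 0.5158 -0.347   0.1124] F [ 0.4 -0.4  0.5] w 0.0451 gf 0.0
pin_grip [(array([ 0.5193, -0.3437,  0.0681]), 0.78)]
loop_tab [(array([ 0.5346, -0.3553,  0.084 ]), 0.56), (array([ 5.291e-01, -5.496e-01, -5.000e-04]), 0.23)]
[255.25434175 254.65075657] [255.23847693 222.65182522]
```

View pics/wrist3.png

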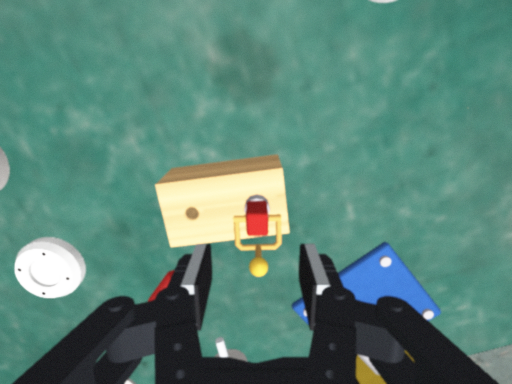

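The head at (257,224) sits centred between the fingers, with the loop open towards the ball at (259,267). Now I'll go down and grip.

```bash
python3 -m handwheel '[[[0.045,0,0,-0.013,0],[0.045,0,0,-0.013,0],[0.045,0,0,-0.013,0],[0.045,0,0,-0.013,0],[0.045,0,0,0,0],[0.03,0,0,0,0],[0.01,0,0,0,0],[0.0,0,0,0,0],[0.0,0,0,0,0],[0.0,0,0,0,0]]]' 40
python3 -m handwheel '[[[0,0,0,0,0],[0,0,0,0,0],[0,0,0,0,0],[0,0,0,0,0]]]' 60
```

```text
time: 4.95
tool_pos: [0.5155, -0.347, 0.0599]
tool_rot: [[-0.94, 0.342, 0.001], [0.342, 0.94, -0.0], [-0.001, 0.0, -1.0]]
wrist_force: [-0.4, 0.7, -0.2]
grip_width: 0.013
grip_force: 41.4
time: 5.28
tool_pos: [0.5155, -0.347, 0.0599]
tool_rot: [[-0.94, 0.342, 0.001], [0.342, 0.94, -0.0], [-0.001, 0.0, -1.0]]
wrist_force: [-0.2, 1.4, 5.2]
grip_width: 0.0125
grip_force: 62.8
```

```bash
python3 -m handwheel '[[[0,0,0,0.012,0],[0,0,0,0.012,0],[0,0,0,0.012,0],[0,0,0,0.015,0],[0,0,0,0.015,0],[0,0,0,0.015,0],[0,0,0,0.015,0],[0,0,0,0.015,0],[0,0,0,0,0]]]'
python3 -m handwheel '[[[0,0.0041,0.0017,0,-7.15],[0,0.0041,0.0017,0,-7.15],[0,0.0041,0.0017,0,-7.15],[0,0.0041,0.0017,0,-7.15],[0,0.0041,0.0017,0,-7.15],[0,0.0041,0.0017,0,-7.15],[0,0.0041,0.0017,0,-7.15],[0,0.0041,0.0017,0,-7.15],[0,0.0041,0.0017,0,-7.15],[0,0.0041,0.0017,0,-7.15]]]'
python3 -m handwheel '[[[0,0.0041,0.0017,0,-7.15],[0,0.0041,0.0017,0,-7.15],[0,0.0041,0.0017,0,-7.15],[0,0.0041,0.0017,0,-7.15],[0,0.0041,0.0017,0,-7.15],[0,0.0041,0.0017,0,-7.15],[0,0.0041,0.0017,0,-7.15],[0,0.0041,0.0017,0,-7.15],[0,0.0041,0.0017,0,-7.15],[0,0.0041,0.0017,0,-7.15]]]'
python3 -m handwheel '[[[0,0,0,0,0],[0,0,0,0,0],[0,0,0,0,0]]]'
python3 - <<'E'
from h import *
s=st(); print(np.degrees(np.arctan2(s['tool_rot'][1][1],s['tool_rot'][0][1])))
ims={c:look(c,c+'4.png') for c in('wrist','scene','side')}
for c,im in ims.items():
    for n in['pin_grip','pin','loop_tab','hole_mark']:
        print(c,n,[(np.round(r['position'],4),round(r['score'],2)) for r in bot.pinpoint(n,im)[:1]])
    c2=cv2.imread(f'pics/{c}4.png'); p=proj(im,(.598,-.313,.11)).astype(int) if c!='wrist' else np.array([256,230])
    a,b=np.clip(p-[64,64],0,[384,256]) if c!='wrist' else (128,128)
    print(c,'crop',a,b)
    if c=='wrist': o=[cv2.resize(c2[128:384,128:384],(266,266))]
    else: o.append(cv2.resize(c2[b:b+128,a:a+128],(266,266),interpolation=cv2.INTER_CUBIC))
cv2.imwrite('pics/tri4.png',np.hstack(o))
E
```

```text
time: 6.03
tool_pos: [0.5158, -0.3481, 0.1744]
tool_rot: [[-0.939, 0.343, 0.004], [0.343, 0.939, -0.003], [-0.004, -0.001, -1.0]]
wrist_force: [0.7, -0.1, -0.1]
grip_width: 0.0126
grip_force: 62.2
time: 6.87
tool_pos: [0.5555, -0.33, 0.1697]
tool_rot: [[0.033, 0.999, -0.001], [0.999, -0.033, 0.0], [0.0, -0.001, -1.0]]
wrist_force: [-0.2, -0.6, -1.3]
grip_width: 0.0127
grip_force: 62.2
time: 7.7
tool_pos: [0.5965, -0.3129, 0.1697]
tool_rot: [[0.958, 0.286, -0.001], [0.286, -0.958, 0.0], [-0.001, -0.001, -1.0]]
wrist_force: [0.5, -0.1, -0.7]
grip_width: 0.0126
grip_force: 62.2
time: 7.95
tool_pos: [0.5964, -0.3132, 0.17]
tool_rot: [[0.955, 0.296, -0.001], [0.296, -0.955, -0.0], [-0.001, -0.0, -1.0]]
wrist_force: [-0.5, 0.4, -1.2]
grip_width: 0.0125
grip_force: 62.2
t 7.95 tcp [ 0.5964 -0.3132  0.17  ] F [-0.5  0.4 -1.2] w 0.0125 gf 62.2
-72.77656950587746
wrist pin_grip [(array([ 0.5971, -0.31  ,  0.1773]), 0.55)]
wrist pin [(array([ 0.5978, -0.3118,  0.1573]), 0.9)]
wrist loop_tab [(array([ 0.5728, -0.324 ,  0.1939]), 0.68)]
wrist hole_mark [(array([ 0.6154, -0.3131,  0.085 ]), 0.6)]
wrist crop 128 128
scene pin_grip [(array([ 0.6012, -0.3114,  0.1765]), 0.57)]
scene pin [(array([ 0.5972, -0.3146,  0.1548]), 0.58)]
scene loop_tab [(array([ 0.5716, -0.3226,  0.1965]), 0.46)]
scene hole_mark [(array([ 0.6112, -0.3054,  0.0877]), 0.64)]
scene crop 211 93
side pin_grip [(array([ 0.601 , -0.3149,  0.1741]), 0.56)]
side pin [(array([ 0.6   , -0.3177,  0.1581]), 0.51)]
side loop_tab []
side hole_mark [(array([ 0.6132, -0.3043,  0.0922]), 0.62)]
side crop 155 118
```

View pics/tri4.png

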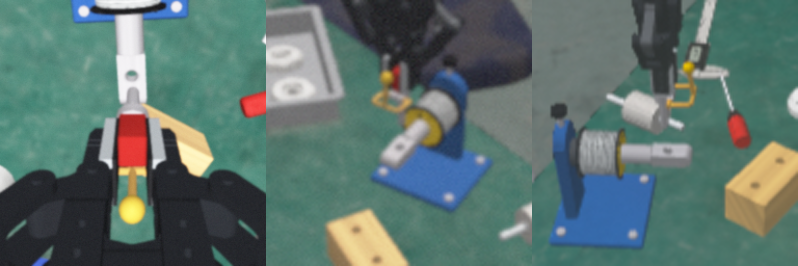

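The held pin is upright, loop open and facing the free end. In the wrist crop the shank and the hole at (131,74) lie almost in line. I'll zoom in there for precise numbers.

Run:
```python
from h import *
s=st(); im=look('wrist','wrist5.png'); t=s['tool_pos']
for dz in(0,-.03,-.05): print(dz,proj(im,t+[0,0,dz]).round(1))
print('hole guess',proj(im,(.598,-.3127,.092)).round(1))
c=cv2.imread('pics/wrist5.png')[180:300,215:295]; cv2.imwrite('pics/z5.png',cv2.resize(c,(400,600),interpolation=cv2.INTER_CUBIC))
```

```text
t 8.7 tcp [ 0.597  -0.313   0.1703] F [-0.1 -0.8 -0.8] w 0.0123 gf 62.2
0 [254.4 256. ]
-0.03 [254.5 230.8]
-0.05 [254.5 217.7]
hole guess [254.5 201.5]
```

View pics/z5.png

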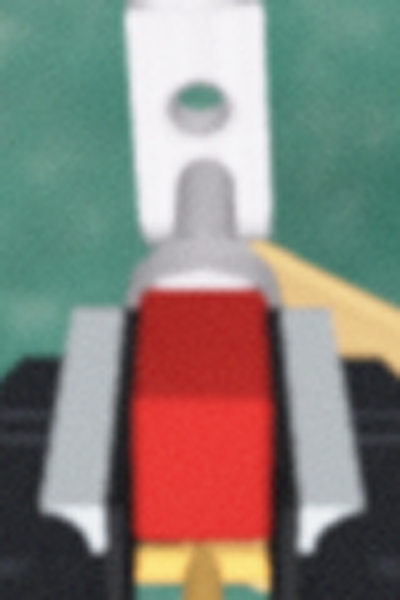

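The hole is at (254.8,201.4), the shank axis at about u=256.1 and the tip edge at v=212. So the pin sits about 0.8 mm to the tool +y side and is nearly right along the spindle. I'll correct that, lower to just above the flat, and look once more with little parallax.

```bash
python3 -m handwheel '[[[0,-0.0002,0.0008,-0.006,0],[0,0,0,-0.006,0],[0,0,0,-0.006,0],[0,0,0,-0.005,0],[0,0,0,-0.001,0],[0,0,0,0,0],[0,0,0,0,0]]]'
python3 - <<'E'
from h import *
s=st(); im=look('wrist','wrist6.png'); t=s['tool_pos']
for dz in(.02,0,-.03,-.05): print(dz,proj(im,t+[0,0,dz]).round(1))
ex=np.array([-.956,-.292,0])
print('hole',proj(im,(.598,-.3127,.092)).round(1),proj(im,np.array([.598,-.3127,.092])+.01*ex).round(1))
print('tip near rim',proj(im,t+[0,0,-.05]-.003*ex).round(1), 'head top edges',proj(im,t+[0,0,.02]-.008*ex).round(1),proj(im,t+[0,0,.02]+.008*ex).round(1))
c=cv2.imread('pics/wrist6.png')[180:300,215:295]; cv2.imwrite('pics/z6.png',cv2.resize(c,(400,600),interpolation=cv2.INTER_CUBIC))
E
```

```text
time: 9.33
tool_pos: [0.5968, -0.3122, 0.1464]
tool_rot: [[0.956, 0.292, -0.0], [0.292, -0.956, -0.0], [-0.0, 0.0, -1.0]]
wrist_force: [-0.1, -1.0, -0.6]
grip_width: 0.0127
grip_force: 62.2
t 9.33 tcp [ 0.5968 -0.3122  0.1464] F [-0.1 -1.  -0.6] w 0.0127 gf 62.2
0.02 [254.4 278.3]
0 [254.4 256. ]
-0.03 [254.4 230.7]
-0.05 [254.4 217.7]
hole [255.6 213.8] [255.6 227. ]
tip near rim [254.4 213.6] head top edges [254.4 263.3] [254.4 292.8]
```

View pics/z6.png

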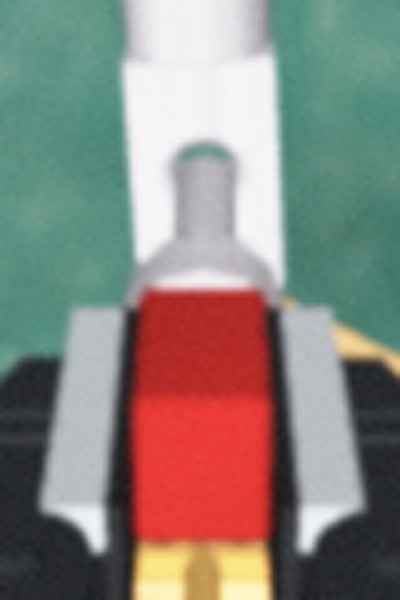

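The shank tip at row 160 nearly covers the hole, whose near rim is at row 138. The head's top edges show the pin sitting about 2 mm towards the reel from the TCP. I'll shift about 1 mm towards the free end and feel downward in small steps.

```bash
python3 -m handwheel '[[[0,-0.001,-0.0001,-0.001,0],[0,0,0,-0.001,0],[0,0,0,-0.001,0],[0,0,0,-0.0005,0],[0,0,0,-0.0005,0],[0,0,0,-0.0005,0],[0,0,0,-0.0005,0],[0,0,0,0,0]]]'
```

```text
time: 10.05
tool_pos: [0.5958, -0.3123, 0.1412]
tool_rot: [[0.956, 0.292, -0.0], [0.292, -0.956, -0.0], [-0.0, 0.0, -1.0]]
wrist_force: [0.4, 0.6, -1.5]
grip_width: 0.0125
grip_force: 62.2
```

No contact yet, with the tip near 0.091. Continuing lightly.

```bash
python3 -m handwheel '[[[0,0,0,-0.0005,0],[0,0,0,-0.0005,0],[0,0,0,-0.0005,0],[0,0,0,-0.0005,0],[0,0,0,0,0]]]'
```

```text
time: 10.47
tool_pos: [0.5957, -0.3124, 0.1393]
tool_rot: [[0.956, 0.292, -0.0], [0.292, -0.956, -0.0], [-0.0, 0.0, -1.0]]
wrist_force: [-0.4, -0.4, 0.4]
grip_width: 0.0125
grip_force: 62.2
```

```bash
python3 -m handwheel '[[[0,0,0,-0.0005,0],[0,0,0,-0.0005,0],[0,0,0,-0.0005,0],[0,0,0,-0.0005,0],[0,0,0,-0.0005,0],[0,0,0,-0.0005,0],[0,0,0,0,0]]]'
```

```text
time: 11.05
tool_pos: [0.5953, -0.3126, 0.136]
tool_rot: [[0.956, 0.292, -0.001], [0.292, -0.956, -0.0], [-0.001, -0.0, -1.0]]
wrist_force: [-4.2, -1.6, -0.1]
grip_width: 0.0126
grip_force: 62.4
```

The tip is 6 mm into the hole, with a light side force towards the free end. I'll ease that way and go on down.

```bash
python3 -m handwheel '[[[0,-0.0008,-0.0002,0,0],[0,0,0,0,0],[0,0,0,-0.0005,0],[0,0,0,-0.0005,0],[0,0,0,-0.0005,0],[0,0,0,-0.0005,0],[0,0,0,0,0]]]'
```

```text
time: 11.63
tool_pos: [0.595, -0.3125, 0.1342]
tool_rot: [[0.956, 0.292, 0.0], [0.292, -0.956, -0.0], [-0.0, 0.0, -1.0]]
wrist_force: [-2.9, -1.4, 0.8]
grip_width: 0.0126
grip_force: 62.3
```

```bash
python3 -m handwheel '[[[0,-0.0006,-0.0002,0,0],[0,0,0,-0.001,0],[0,0,0,-0.001,0],[0,0,0,-0.001,0],[0,0,0,-0.001,0],[0,0,0,-0.001,0],[0,0,0,0,0]]]'
```

```text
time: 12.22
tool_pos: [0.5944, -0.3125, 0.129]
tool_rot: [[0.956, 0.293, -0.0], [0.293, -0.956, 0.0], [-0.0, -0.0, -1.0]]
wrist_force: [-0.8, -0.8, -1.8]
grip_width: 0.0124
grip_force: 62.2
```

Free now. Seated will be at TCP z of about 0.106, so I'll go on.

```bash
python3 -m handwheel '[[[0,0,0,-0.0015,0],[0,0,0,-0.0015,0],[0,0,0,-0.0015,0],[0,0,0,-0.0015,0],[0,0,0,-0.0015,0],[0,0,0,-0.0015,0],[0,0,0,0,0]]]'
```

```text
time: 12.8
tool_pos: [0.5943, -0.3125, 0.1199]
tool_rot: [[0.956, 0.292, -0.0], [0.292, -0.956, 0.0], [-0.0, -0.0, -1.0]]
wrist_force: [0.3, -0.6, -0.8]
grip_width: 0.0127
grip_force: 62.2
```

```bash
python3 -m handwheel '[[[0,0,0,-0.0015,0],[0,0,0,-0.0015,0],[0,0,0,-0.0015,0],[0,0,0,-0.0015,0],[0,0,0,-0.0015,0],[0,0,0,-0.0015,0],[0,0,0,0,0]]]'
```

```text
time: 13.38
tool_pos: [0.5943, -0.3126, 0.1109]
tool_rot: [[0.956, 0.292, -0.0], [0.292, -0.956, 0.0], [-0.0, -0.0, -1.0]]
wrist_force: [0.8, 0.2, -2.0]
grip_width: 0.0126
grip_force: 62.2
```

```bash
python3 -m handwheel '[[[0,0,0,-0.001,0],[0,0,0,-0.001,0],[0,0,0,-0.001,0],[0,0,0,-0.0005,0],[0,0,0,-0.0005,0],[0,0,0,0,0]]]'
```

```text
time: 13.88
tool_pos: [0.5944, -0.3126, 0.1072]
tool_rot: [[0.956, 0.292, -0.0], [0.292, -0.956, -0.0], [-0.0, 0.0, -1.0]]
wrist_force: [0.4, 0.6, -1.3]
grip_width: 0.0123
grip_force: 62.2
```

```bash
python3 -m handwheel '[[[0,0,0,-0.0003,0],[0,0,0,-0.0003,0],[0,0,0,-0.0003,0],[0,0,0,-0.0003,0],[0,0,0,0,0]]]'
```

```text
time: 14.3
tool_pos: [0.5944, -0.3127, 0.1061]
tool_rot: [[0.956, 0.292, 0.0], [0.292, -0.956, -0.0], [0.0, 0.0, -1.0]]
wrist_force: [-0.4, -0.4, -0.2]
grip_width: 0.0125
grip_force: 62.2
```

```bash
python3 -m handwheel '[[[0,0,0,-0.0003,0],[0,0,0,-0.0003,0],[0,0,0,-0.0003,0],[0,0,0,-0.0003,0],[0,0,0,0,0]]]'
```

```text
time: 14.72
tool_pos: [0.5946, -0.3127, 0.1059]
tool_rot: [[0.956, 0.292, 0.001], [0.292, -0.956, -0.0], [0.001, 0.0, -1.0]]
wrist_force: [-2.8, 1.7, 7.4]
grip_width: 0.0126
grip_force: 63.3
```

Seated: light contact of 7 N at TCP z 0.106. I'll release, rise straight up, then move over the ball and look.

```bash
python3 -m handwheel '[[[0.01,0,0,0.0005,0],[0.02,0,0,0,0],[0.03,0,0,0,0],[0.036,0,0,0,0],[0.036,0,0,0,0],[0.036,0,0,0,0]]]' 30
python3 -m handwheel '[[[0.036,0,0,0.006,0],[0.036,0,0,0.01,0],[0.036,0,0,0.015,0],[0.036,0,0,0.015,0],[0.036,0,0,0.014,0],[0.036,-0.008,-0.003,0.01,0],[0.036,-0.009,-0.0025,0,0],[0.036,-0.009,-0.0025,0,0],[0.036,0,0,0,0],[0.036,0,0,0,0]]]'
python3 - <<'E'
from h import *
s=st(); t=s['tool_pos']
ims={c:look(c,c+'7.png') for c in('wrist','scene','side')}
for c,im in ims.items():
    for n in['pin_grip','pin','loop_tab']:
        print(c,n,[(np.round(r['position'],4),round(r['score'],2)) for r in bot.pinpoint(n,im)[:1]])
im=ims['wrist']; print('predicted ball',proj(im,(.5732,-.3193,.132)).round(1),'pin top',proj(im,(.5967,-.3121,.126)).round(1))
hsv=cv2.cvtColor(im['color'],cv2.COLOR_RGB2HSV); y=((hsv[...,0]>20)&(hsv[...,0]<34)&(hsv[...,1]>160)&(hsv[...,2]>150)).astype(np.uint8)
n,l,stt,ce=cv2.connectedComponentsWithStats(y); print([(stt[i],ce[i].round(1)) for i in range(1,n) if stt[i,4]>30])
a=cv2.imread('pics/wrist7.png')[150:350,130:380]; S=cv2.imread('pics/side7.png'); p=proj(ims['side'],(.59,-.313,.11)).astype(int)
b=S[max(p[1]-50,0):p[1]+50,p[0]-62:p[0]+63]
cv2.imwrite('pics/z7.png',np.hstack([cv2.resize(a,(400,320)),cv2.resize(b,(400,320),interpolation=cv2.INTER_CUBIC)]))
E
```

```text
time: 15.22
tool_pos: [0.5944, -0.3127, 0.1053]
tool_rot: [[0.956, 0.292, -0.0], [0.292, -0.956, -0.0], [-0.0, -0.0, -1.0]]
wrist_force: [-0.6, 0.0, -0.1]
grip_width: 0.0359
grip_force: 0.0
time: 16.05
tool_pos: [0.5672, -0.321, 0.1748]
tool_rot: [[0.957, 0.291, -0.001], [0.291, -0.957, 0.001], [-0.001, -0.001, -1.0]]
wrist_force: [0.6, -0.2, -0.5]
grip_width: 0.0362
grip_force: 0.0
t 16.05 tcp [ 0.5672 -0.321   0.1748] F [ 0.6 -0.2 -0.5] w 0.0362 gf 0.0
wrist pin_grip [(array([ 0.5983, -0.3112,  0.1146]), 0.63)]
wrist pin [(array([ 0.5986, -0.3129,  0.0914]), 0.77)]
wrist loop_tab [(array([ 0.5703, -0.3209,  0.1339]), 0.93)]
scene pin_grip [(array([ 0.6017, -0.3129,  0.1161]), 0.58)]
scene pin [(array([ 0.5967, -0.3122,  0.0918]), 0.5)]
scene loop_tab [(array([ 0.574 , -0.319 ,  0.1323]), 0.47)]
side pin_grip [(array([ 0.5975, -0.3121,  0.112 ]), 0.64)]
side pin [(array([ 0.595 , -0.3162,  0.0921]), 0.68)]
side loop_tab [(array([ 0.5984, -0.3113,  0.1118]), 0.73)]
predicted ball [254.7 213.2] pin top [254.6 174.2]
[(array([247, 205,  17,  18, 102], dtype=int32), array([255.1, 213.9]))]
```

View pics/z7.png

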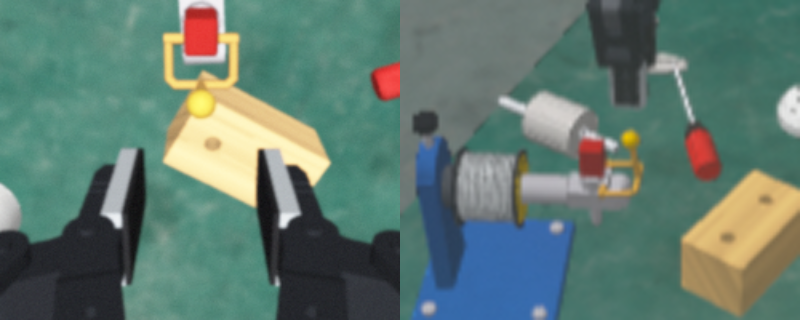

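The pin is seated with its loop open; the side crop shows the shank under the flat and the loop beyond the nose. The ball at (255.1,213.9) matches the prediction of about (0.5727,-0.3195,0.132). I'll pinch it near the fingertips, so the gripper body stays clear of the head at the end of the swing.

```bash
python3 -m handwheel '[[[0.036,0.0055,0.0015,-0.01,0],[0.036,0,0,-0.012,0],[0.036,0,0,-0.012,0],[0.036,0,0,-0.012,0],[0.036,0,0,-0.006,0],[0.036,0,0,0,0]]]'
python3 -m handwheel '[[[0.02,0,0,0,0],[0.01,0,0,0,0],[0,0,0,0,0],[0,0,0,0,0],[0,0,0,0,0],[0,0,0,0,0],[0,0,0,0,0]]]' 25
```

```text
time: 17.15
tool_pos: [0.5727, -0.3186, 0.1208]
tool_rot: [[0.956, 0.292, -0.003], [0.292, -0.956, 0.001], [-0.003, -0.002, -1.0]]
wrist_force: [0.2, -0.3, -0.3]
grip_width: 0.0359
grip_force: 0.0
time: 17.73
tool_pos: [0.5739, -0.3194, 0.1238]
tool_rot: [[0.956, 0.292, 0.0], [0.292, -0.956, -0.0], [0.0, 0.001, -1.0]]
wrist_force: [-0.6, -0.5, 1.7]
grip_width: 0.0093
grip_force: 24.5
```

```bash
python3 -m handwheel '[[[0,-0.0043,-0.0013,-0.0029,0],[0,-0.0041,-0.0013,-0.0033,0],[0,-0.0035,-0.0011,-0.0039,0],[0,-0.0033,-0.0010,-0.0042,0],[0,0,0,0,0]]]' 30
```

```text
time: 18.15
tool_pos: [0.558, -0.3242, 0.1085]
tool_rot: [[0.957, 0.292, -0.0], [0.292, -0.957, -0.0], [-0.0, -0.0, -1.0]]
wrist_force: [1.8, -0.7, 2.4]
grip_width: 0.0089
grip_force: 29.6
```

```bash
python3 -m handwheel '[[[0,-0.0028,-0.0008,-0.0047,0],[0,-0.0022,-0.0007,-0.0050,0],[0,-0.0011,-0.0004,-0.0054,0],[0,0,0,0,0]]]'
python3 - <<'E'
from h import *
ims={c:look(c,c+'8.png') for c in('scene','side','wrist')}
for c,im in ims.items():
    for n in['pin_grip','loop_tab']:
        print(c,n,[(np.round(r['position'],4),round(r['score'],2)) for r in bot.pinpoint(n,im)[:1]])
S=cv2.imread('pics/side8.png'); p=proj(ims['side'],(.58,-.313,.11)).astype(int)
b=S[max(p[1]-50,0):p[1]+50,p[0]-62:p[0]+63]
a=cv2.imread('pics/wrist8.png')[130:330,130:380]
cv2.imwrite('pics/z8.png',np.hstack([cv2.resize(a,(400,320)),cv2.resize(b,(400,320),interpolation=cv2.INTER_CUBIC)]))
E
```

```text
time: 18.48
tool_pos: [0.5519, -0.3257, 0.0927]
tool_rot: [[0.956, 0.292, -0.001], [0.292, -0.956, 0.0], [-0.001, -0.001, -1.0]]
wrist_force: [-1.1, -0.1, 1.9]
grip_width: 0.0091
grip_force: 30.0
scene pin_grip [(array([ 0.5999, -0.3131,  0.1152]), 0.42)]
scene loop_tab [(array([ 0.6474, -0.2946, -0.0032]), 0.48)]
side pin_grip [(array([ 0.595 , -0.3126,  0.1115]), 0.61)]
side loop_tab [(array([ 0.5517, -0.3243,  0.1035]), 0.53)]
wrist pin_grip [(array([ 0.5994, -0.315 ,  0.1172]), 0.63)]
wrist loop_tab [(array([ 0.5532, -0.3285,  0.1039]), 0.8)]
```

View pics/z8.png

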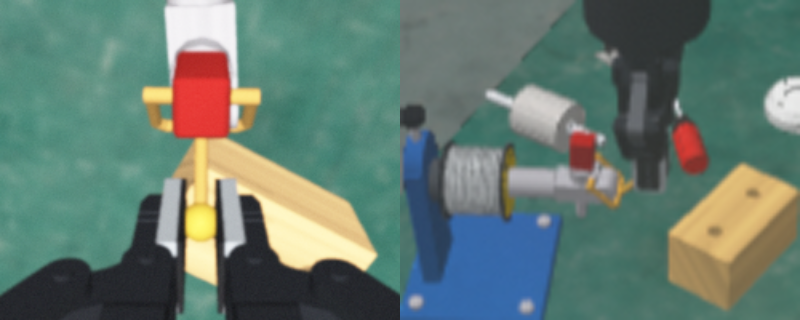

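The ball is held between the tips at about (200,222), and the loop is swinging down towards the nose. I'll continue over the nose.

```bash
python3 -m handwheel '[[[0,-0.0004,-0.0001,-0.0056,0],[0,0.0005,0.0001,-0.0055,0],[0,0,0,0,0]]]'
python3 -m handwheel '[[[0,0.0013,0.0004,-0.0054,0],[0,0.0023,0.0007,-0.0050,0],[0,0,0,0,0]]]'
```

```text
time: 19.18
tool_pos: [0.5525, -0.3259, 0.0822]
tool_rot: [[0.956, 0.292, -0.0], [0.292, -0.956, -0.0], [-0.0, 0.0, -1.0]]
wrist_force: [-1.6, -1.0, 0.9]
grip_width: 0.009
grip_force: 30.2
time: 19.43
tool_pos: [0.5569, -0.3241, 0.0717]
tool_rot: [[0.956, 0.293, 0.0], [0.293, -0.956, 0.0], [0.0, -0.0, -1.0]]
wrist_force: [0.3, -2.3, 1.8]
grip_width: 0.009
grip_force: 30.5
```

```bash
python3 -m handwheel '[[[0,0.0027,0.0008,-0.0046,0],[0,0.0007,0.0002,-0.0011,0],[0,0,0,0,0],[0,0,0,0,0]]]'
python3 - <<'E'
from h import *
ims={c:look(c,c+'9.png') for c in('scene','side','wrist')}
for c,im in ims.items():
    for n in['pin_grip','loop_tab']:
        print(c,n,[(np.round(r['position'],4),round(r['score'],2)) for r in bot.pinpoint(n,im)[:1]])
E
```

```text
time: 19.77
tool_pos: [0.5601, -0.3234, 0.0669]
tool_rot: [[0.956, 0.293, 0.0], [0.293, -0.956, 0.0], [0.0, -0.0, -1.0]]
wrist_force: [-1.1, 0.0, 2.6]
grip_width: 0.0089
grip_force: 30.4
scene pin_grip [(array([ 0.6002, -0.3136,  0.1162]), 0.53)]
scene loop_tab []
side pin_grip [(array([ 0.5973, -0.3125,  0.1119]), 0.58)]
side loop_tab [(array([ 0.4133, -0.559 ,  0.0007]), 0.49)]
wrist pin_grip [(array([ 0.5966, -0.3114,  0.1141]), 0.96)]
wrist loop_tab [(array([ 0.5568, -0.3231,  0.076 ]), 0.76)]
```

The ball is at the closed position (0.557,-0.323,0.076). I'll release, back off and check.

```bash
python3 -m handwheel '[[[0.01,0,0,0,0],[0.015,0,0,0,0],[0.025,0,0,0,0],[0.036,0,0,0,0],[0.036,0,0,0,0],[0.036,0,0,0,0],[0.036,-0.004,-0.0012,0,0],[0.036,-0.006,-0.0018,0.004,0],[0.036,-0.005,-0.0015,0.01,0],[0.036,0,0,0.015,0]]]'
python3 -m handwheel '[[[0.036,0,0,0.02,0],[0.036,0,0,0.02,0],[0.036,0,0,0.02,0],[0.036,0,0,0.02,0],[0.036,0,0,0.01,0],[0.036,0,0,0,0],[0.036,0,0,0,0]]]'
python3 - <<'E'
from h import *
s=st()
ims={c:look(c,c+'10.png') for c in('scene','side','wrist')}
for c,im in ims.items():
    for n in['pin_grip','loop_tab']:
        print(c,n,[(np.round(r['position'],4),round(r['score'],2)) for r in bot.pinpoint(n,im)[:1]])
S=cv2.imread('pics/side10.png'); p=proj(ims['side'],(.58,-.313,.1)).astype(int)
b=S[max(p[1]-50,0):p[1]+50,p[0]-62:p[0]+63]
p=proj(ims['wrist'],(.58,-.313,.1)).astype(int).clip([100,80],[412,304]); a=cv2.imread('pics/wrist10.png')[p[1]-80:p[1]+80,p[0]-100:p[0]+100]
cv2.imwrite('pics/z10.png',np.hstack([cv2.resize(a,(400,320)),cv2.resize(b,(400,320),interpolation=cv2.INTER_CUBIC)]))
E
```

```text
time: 21.05
tool_pos: [0.5423, -0.329, 0.0957]
tool_rot: [[0.957, 0.291, -0.003], [0.291, -0.957, 0.0], [-0.002, -0.001, -1.0]]
wrist_force: [-0.0, -0.9, -0.9]
grip_width: 0.0363
grip_force: 0.0
time: 21.63
tool_pos: [0.5445, -0.3284, 0.186]
tool_rot: [[0.956, 0.292, 0.001], [0.292, -0.956, -0.0], [0.001, 0.0, -1.0]]
wrist_force: [1.0, 0.5, -0.4]
grip_width: 0.036
grip_force: 0.0
t 21.63 tcp [ 0.5445 -0.3284  0.186 ] F [ 1.   0.5 -0.4] w 0.036 gf 0.0
scene pin_grip [(array([ 0.601 , -0.3131,  0.1137]), 0.46)]
scene loop_tab [(array([ 0.5548, -0.3288,  0.0804]), 0.57)]
side pin_grip [(array([ 0.5971, -0.3154,  0.1114]), 0.52)]
side loop_tab [(array([ 0.5542, -0.3233,  0.0783]), 0.51)]
wrist pin_grip [(array([ 0.5968, -0.3142,  0.1123]), 0.98)]
wrist loop_tab [(array([ 0.5567, -0.323 ,  0.0788]), 0.74)]
```

View pics/z10.png

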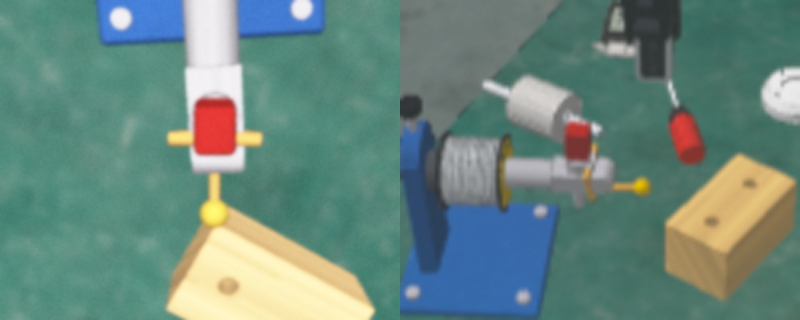

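The loop hangs round the spindle, with the tab level and its ball at z≈0.078, so the loop angle is about 0.1 rad. The pin is upright with its head at z≈0.112–0.114. I'll hand it in.

```bash
python3 -c "
from workcell import bot
print(bot.finish_job())"
```

```text
the job is handed in; nothing more can be done
None
```

The pin is seated through the spindle's cross hole with its loop closed round the spindle end; I handed the job in at about 22 s, but the judge's verdict was not reported back.

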